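# Check-weigh the pellet tin and log it on the counter

## Task

Check the sealed pellet tin on the balance: set metal weights from the row gently on the empty pan, upright, until the beam floats level with nothing touching it, and leave the other weight and everything around undisturbed. Then log the check on the small counter box: push its spring-centred toggle all the way over to the side with the round stud (never to the side with the bar), hold it there for about a second, and let it spring back to the middle.

Things in the scene. Friction and masses are not known exactly. Their poses are not given: they have to be found in the camera images.
- balance: Two-pan counter balance, fixed. White base plate 120 x 300 x 18 mm with a central post (and small pointer plate, 40 mm wide, up to 93 mm high). Origin: centre of its underside on the shelf; its y axis runs along the beam, from the empty pan (at y = -100 mm) to the pan with the tin (at y = +100 mm). The pans ride up and down without tilting; what one rises the other sinks.
- pan_empty_top (a point): Centre of the top face of the empty pan: a flat round steel plate, 112 mm in diameter, 5 mm thick, without a rim. About 95 mm above the shelf at the start (up against its stop), 85 mm when the beam is level; axes as the balance's. Both weights needed fit side by side on it, for example 26 mm either side of its centre along the balance's x axis.
- pan_load_top (a point): Centre of the top face of the other pan, alike, on which the tin stands; 75 mm above the shelf at the start.
- pan_empty (a joint): Height of the empty pan relative to level, m: +0.010 (upper stop) at the start, 0 when the beam floats level, -0.010 at the lower stop. Springs of 60 N/m in all draw it to level, so a difference of 50 g moves it about 8 mm; it swings for about a second before it settles.
- tin: Sealed pellet tin, aluminium cylinder 76 mm in diameter, 67 mm high, 300 g (to within 1.5 %); stands on the load pan and stays there. Origin: centre of its underside, z up.
- w200_mid (a point): 200 g aluminium weight, the largest of three of the same shape: upright cylinder 44 mm in diameter, 44 mm high, with a knob on top (27 mm in diameter, 56 mm over all). The point is on its axis half-way up the cylinder, 22 mm above its underside; z up.
- w100_mid (a point): 100 g aluminium weight, middle size: cylinder 33 mm in diameter, 36 mm high, knob 20 mm in diameter, 48 mm over all. The point is on its axis 18 mm above its underside; z up.
- w50_mid (a point): 50 g aluminium weight, the smallest: cylinder 24 mm in diameter, 28 mm high, knob 15 mm in diameter, 40 mm over all. The point is on its axis 14 mm above its underside. The three weights stand in a row going away from the robot, in any order, about 85 mm apart.
- counter: Check counter: off-white plastic box, fixed, 90 (x) by 110 (y) by 48 mm high, which may face any way. Origin: centre of its underside. On its top: in the middle a black plate with the toggle; at y = +38 mm a round black stud (18 mm in diameter, 6 mm high); at y = -40 mm a long black bar (50 by 6 mm, 5 mm high).
- toggle_tip (a point): Middle of the upper edge of the toggle: an upright aluminium paddle 26 mm wide (along the counter's x), 8 mm thick (y), standing 44 mm above the box top; this point is 92 mm above the shelf when centred. It pivots about an axis along the counter's x, 47 mm above the shelf.
- toggle (a joint): Angle of the toggle, rad: 0 centred, positive towards the stud, stops at +0.5 (stud side) and -0.5 (bar side). A spring of 0.2 N m/rad always draws it back to 0 (about 3 N are needed to hold it fully over when pushed 30 mm above the box top).
- bowl: Bystander: stainless bowl 130 mm in diameter, 48 mm high, origin at the centre of its underside.
- chew_ball_mid (a point): Bystander: centre of the round wicker chew ball, 72 mm in diameter, lying in the bowl.
- brush: Bystander: blue plastic grooming brush, 170 mm long, 55 mm wide, 36 mm high, lying on its bristles along its own x axis.
- chew_stick: Bystander: wooden chew stick, 26 mm in diameter, about 116 mm long, lying along its own x axis.
- lick_jar: Bystander: small closed jar, 54 mm in diameter, 60 mm high, origin at the centre of its underside.
Things that resemble listed ones, but are neither listed nor needed, are in the scene too. What is shaped like the part that bears w50_mid but green is not meant.

How it is judged:
By the outcome, as a careful person would: the job done as asked, in the order asked, and still so for the second after the job is handed in, with the robot touching nothing.
It also fails if it takes over 61 s, if anything falls off the work surface, if the arm or the gripper's body presses on something with over 40 N, if the wrist force passes 120 N, or if a joint passes its speed limit or range.

## Robot

A 7-joint arm with a two-finger parallel gripper is mounted at the origin on the work surface. World frame = base frame: x ahead of the robot, y to its left, z up, the work surface at z = 0. Lengths are in m, angles in rad, forces in N, time in s.
With the tool pointing down it reaches from about 0.425 to 0.875 m from the base axis. Payload 4.7 kg.
Tool frame: the origin (TCP) lies at the very end of the fingers, on their centre line; the grasp point (between the pads) lies env.grip_point_offset behind it (env.grip_point_offset is the distance from the TCP to the grasp point, in m); z points along the fingers, y is the direction in which the jaws open and shut (so a half turn about z gives the same grasp; the last joint's range is limited). The gripper opens to 85 mm and grips with 20 to 120 N. Pads are 22 mm wide; open, the fingers measure 114 mm over their backs; the gripper's body (76 mm by 85 mm) begins 54 mm behind the grasp point. The pads swing forward as they close: fully open they stand 13 mm farther back than shut.
Start: joints at [1.293, 0.321, -0.07, 1.45, 0.023, 1.371, -0.057], TCP at [0.187, -0.623, 0.231] pointing down, gripper open.
Joint ranges: [-2.86, 2.86], [-0.3, 2.09], [-1.38, 1.24], [0.06, 2.45], [-1.56, 4.7], [0.09, 2.05], [-2.69, 2.69]. Speed limits (rad/s): [2.57, 2.57, 3.14, 3.14, 3.14, 3.14, 3.14].

## Interface

Orientations are given as a rotation vector (axis times angle).
In Python, from plant import env, snapshot, models gives the robot as it stands. The module is installed in compiled form; this text tells all that it offers.
- The arm moves only by the tool drive_tool, never from a script. Its argument "motion" is one flat list of numbers, 5 for each row, row after row: the shift along the world's x, y, z in units of 0.25 m (1.0 is 0.25 m), then the turn about the world's z in units of 2 rad (1.0 is 2 rad), then the opening, from 0 (shut) to 1 (fully open). In form: [tx, ty, tz, yaw, fingers, tx, ty, tz, yaw, fingers, ...]. A call has 1 to 20 rows; each row is the pose to reach, as a shift and turn from the pose measured when the call began; what a row does not reach only later rows make up. A row lasts 1/10 s, in which the tool goes at most 50 mm and 8.59 degrees, less where a joint would pass 70% of its speed; a pose out of reach is approached as far as the arm can. A call with a number of a shift or a turn outside -1 to 1 is refused whole. A call with a gripper value outside its range is refused whole. The fingers move at their own pace and stop on an object; "squeeze" is the grip in N (left out, the last holds). Time passes only in rows, so rows that repeat a pose let the fingers close. It gives the time, the measured TCP pose, the force and the opening at its end, in the units of the state.
- env.get_state(): the state, without advancing time (a new reading comes with each control period).
- snapshot(name): name is "side" or "top" or "wrist"; returns a dict with "image" (420x560x3 uint8, red, green, blue), "vertical_fov" (degrees; the focal length in pixels is half the picture's height over the tangent of half this angle, whatever the lens; pixels are square), "cx", "cy" (the principal point, pixels), "origin" and "attitude" of the camera in the world; the wrist camera has in their place "tool_from_camera" (4x4, takes a point from camera to tool coordinates, whose origin is the TCP and whose axes are the flange's). Camera axes: x right, y up, looking along -z (the intrinsics and any distortion apply to the point x, -y, -z); pixel columns grow to the right and rows downward; lengths in m; the calibration is good to about 2 mm. A picture is of the moment at which its call begins: read the wrist's pose just before it. There is no depth.
- env.finish_job(): hands the job in, once; it reports no verdict.
Trained networks look in the newest picture that a camera, given by its name, has taken for a name from the list of things; names that differ only in an ending like _2 or _b are one class to them, and where a whole thing is asked for, a point or a joint stands for the part that bears it (a point fixed in the world has none). Each returns a list of dicts, best first, with "p" (0 to 1); they miss things now and then, are a little off and sometimes report something else, mostly with a low value. They report only what shows in the picture. A call takes as long as a camera call. They do not tell look-alikes from the thing itself.
- models.outline_of(camera, label): "mask" (420x560 bool, what is visible of it) and "box" ([left, top, width, height] in pixels, round what is visible of it).
The state is a dict: "t": time; "joint_pos": joint angles; "qvel": joint speeds; "joint_torque": joint torques, N m; "tcp_pos": TCP position; "tcp_rot": TCP orientation; "ft_force": force on the tool from outside, world axes, zero at the start; "torque": the same for the moment, N m; "width": opening from 0.0 (shut) to 1.0 (fully open).
Only numpy, scipy, OpenCV 4.12 (cv2) and the standard library are available. Lean on these libraries where they do the work, as an engineer would, in place of code of your own. Each camera call takes 0.05 s, during which the arm holds its last target.

## Working session

There is one attempt and no reset: what is moved stays moved. The work goes in short steps, Python scripts to look and compute and a tool call to move; the robot and the scene stay as the last step left them, time stands still between calls to the robot, and variables do not carry over. Pictures are saved under pics/ and viewed, and the job is handed in when it is done.

Besides the shell and the picture viewer there is one more tool, called after "Emit:" in YAML: its name, and indented under it one key for each argument. drive_tool: Moves the arm, as the interface text tells. Its arguments: {"type":"object","properties":{"motion":{"type":"array","items":{"type":"number","minimum":-1,"maximum":1}},"squeeze":{"type":"number"}},"required":["motion"]}

```bash
mkdir -p pics; ls; python3 - <<'E'
from plant import env,snapshot,models
import cv2,pickle
print(env.get_state(), env.grip_point_offset)
for n in ("side","top","wrist"):
    s=snapshot(n); cv2.imwrite(f"pics/{n}0.png",s["image"][:,:,::-1])
    pickle.dump(s,open(f"pics/{n}0.pkl","wb"))
    print(n,{k:v for k,v in s.items() if k!="image"})
E
```

```text
pics
{'t': 0.0, 'joint_pos': array([ 1.29309182,  0.3218135 , -0.07009151,  1.45166789,  0.02262231,
        1.37079953, -0.05690355]), 'qvel': array([-4.23061307e-04,  4.76663681e-04, -6.17343702e-04,  6.63232379e-06,
       -2.45777506e-03,  4.93471219e-04,  3.15467020e-04]), 'joint_torque': array([ 1.93124407e-05, -4.93575525e+01, -3.82081456e-01, -3.14329076e+01,
        1.30402594e-02,  1.12953235e-02, -1.52509710e-05]), 'tcp_pos': array([ 0.18678798, -0.62202476,  0.2302333 ]), 'tcp_rot': array([-3.10636462e+00, -4.56529111e-01,  6.16547019e-04]), 'ft_force': array([ 0.11559738, -0.47462131, -0.86948845]), 'torque': array([-0.03773229, -0.02260791,  0.01445017]), 'width': 1.0017538620420263} 0.0187
side {'vertical_fov': 54.8807711735951, 'cx': 277.4522213471513, 'cy': 216.1576735238192, 'origin': array([ 0.18029426, -0.49890764,  0.61299942]), 'attitude': array([ 0.82679249, -0.27095959, -0.56575169])}
top {'vertical_fov': 51.278742965333464, 'cx': 277.3315184689305, 'cy': 208.63298826517618, 'origin': array([0.34944874, 0.00757495, 1.01383098]), 'attitude': array([ 0.17691046, -0.17305406, -1.56817526])}
wrist {'vertical_fov': 58.61903501309562, 'cx': 287.8206649072987, 'cy': 207.72451648088668, 'tool_from_camera': array([[ 2.95968083e-04,  9.48237165e-01,  3.17562894e-01,
         8.10188629e-02],
       [ 9.99999827e-01, -1.18976957e-04, -5.76735075e-04,
        -9.27593043e-04],
       [-5.09098965e-04,  3.17563010e-01, -9.48237036e-01,
        -1.42539327e-01],
       [ 0.00000000e+00,  0.00000000e+00,  0.00000000e+00,
         1.00000000e+00]])}
```

View pics/side0.png

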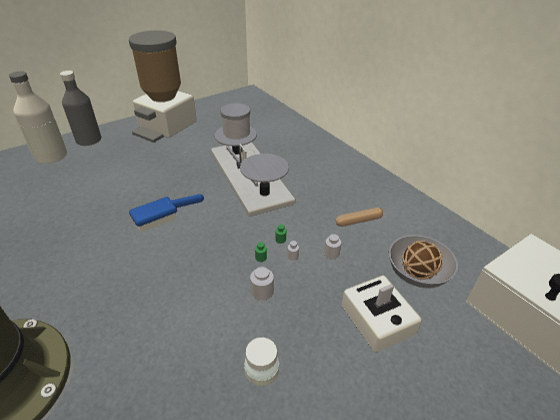

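View pics/top0.png

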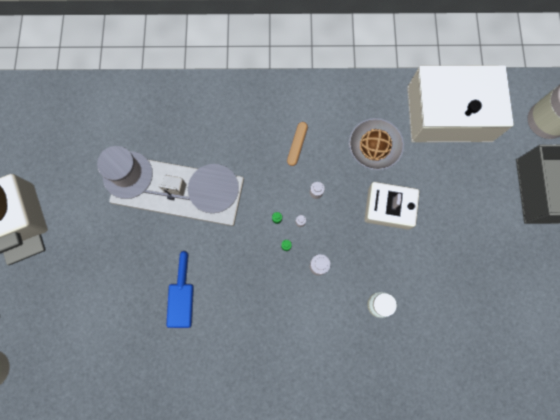

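View pics/wrist0.png

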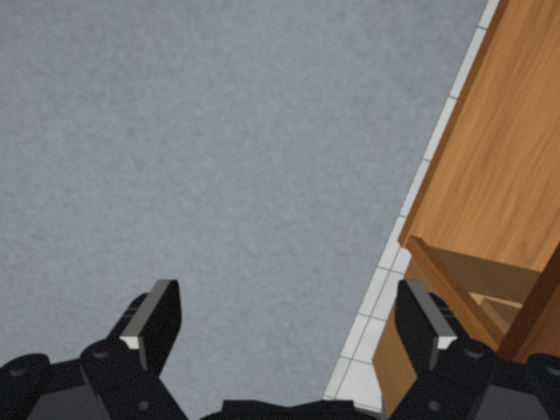

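```bash
cat > h.py <<'E'
import numpy as np,cv2,pickle
from scipy.spatial.transform import Rotation as R
def cam(s,state=None):
    f=210/np.tan(np.radians(s["vertical_fov"]/2))
    if "origin" in s: o=s["origin"];M=R.from_rotvec(s["attitude"]).as_matrix()
    else:
        T=s["tool_from_camera"];Rt=R.from_rotvec(state["tcp_rot"]).as_matrix()
        o=state["tcp_pos"]+Rt@T[:3,3];M=Rt@T[:3,:3]
    return f,s["cx"],s["cy"],np.array(o),M
def ray(c,u,v):
    f,cx,cy,o,M=c
    d=M@np.array([(u-cx)/f,-(v-cy)/f,-1]);return o,d/np.linalg.norm(d)
def atz(c,u,v,z):
    o,d=ray(c,u,v);return o+d*(z-o[2])/d[2]
def proj(c,P):
    f,cx,cy,o,M=c
    q=(np.atleast_2d(P)-o)@M
    return np.c_[cx+f*q[:,0]/-q[:,2],cy-f*q[:,1]/-q[:,2]]
E
python3 - <<'E'
from plant import env,snapshot,models
import pickle,numpy as np
from h import *
out={}
for n in ("side","top"):
    s=snapshot(n);c=cam(s)
    for l in ["balance","pan_empty_top","pan_load_top","tin","w200_mid","w100_mid","w50_mid","counter","toggle_tip","bowl","chew_ball_mid","brush","chew_stick","lick_jar"]:
        r=models.outline_of(n,l);out[n,l]=r
        for d in r[:4]:
            ys,xs=np.nonzero(d["mask"])
            print(n,l,round(d["p"],2),d["box"],round(xs.mean(),1),round(ys.mean(),1), np.round(atz(c,xs.mean(),ys.mean(),0.03),3))
pickle.dump(out,open("masks.pkl","wb"))
print(env.get_state()["t"])
E
python3 - <<'E'
import cv2
a=cv2.imread("pics/top0.png");b=cv2.imread("pics/side0.png")
cv2.imwrite("pics/tc.png",cv2.resize(a[140:300,260:440],None,fx=4.4,fy=3.7,interpolation=2) if 0 else cv2.resize(a[140:290,255:435],None,fx=4,fy=4,interpolation=2))
cv2.imwrite("pics/sc.png",cv2.resize(b[210:360,230:430],None,fx=4,fy=4,interpolation=2))
cv2.imwrite("pics/tb.png",cv2.resize(a[130:240,95:260],None,fx=4,fy=4,interpolation=2))
cv2.imwrite("pics/sb.png",cv2.resize(b[90:230,190:310],None,fx=4,fy=4,interpolation=2))
E
```

```text
side balance 0.64 [210.2, 128.5, 85.0, 91.4] 252.6 174.0 [0.612 0.217 0.03 ]
side pan_empty_top 0.61 [220.7, 101.8, 31.3, 38.1] 235.5 120.8 [0.718 0.482 0.03 ]
side pan_empty_top 0.57 [130.7, 194.0, 74.4, 35.7] 160.3 211.1 [0.365 0.21  0.03 ]
side pan_empty_top 0.56 [241.0, 152.1, 49.2, 30.3] 264.1 168.0 [0.65  0.223 0.03 ]
side pan_load_top 0.72 [210.8, 128.6, 44.3, 16.9] 235.0 138.3 [0.664 0.394 0.03 ]
side tin 0.68 [222.1, 101.7, 27.0, 36.6] 235.6 120.6 [0.719 0.483 0.03 ]
side w200_mid 0.74 [250.5, 269.5, 21.7, 32.4] 261.6 284.1 [ 0.437 -0.09   0.03 ]
side w100_mid 0.92 [324.4, 235.3, 17.8, 19.5] 332.2 247.4 [ 0.607 -0.092  0.03 ]
side w50_mid 0.76 [286.6, 239.3, 11.4, 18.3] 292.7 250.7 [ 0.536 -0.054  0.03 ]
side w50_mid 0.54 [257.1, 241.0, 6.1, 20.4] 260.9 252.7 [ 0.48  -0.023  0.03 ]
side w50_mid 0.44 [277.0, 224.1, 8.6, 22.4] 280.2 234.5 [ 0.542 -0.001  0.03 ]
side counter 0.73 [343.8, 276.3, 78.0, 75.2] 380.4 312.9 [ 0.572 -0.26   0.03 ]
side counter 0.56 [389.5, 234.6, 68.7, 52.5] 422.9 261.9 [ 0.729 -0.222  0.03 ]
side toggle_tip 0.65 [375.1, 283.4, 18.2, 25.9] 384.0 295.8
[... 1465 characters left out ...]
.57 [269.1, 211.7, 15.6, 10.4] 276.8 217.5 [0.551 0.011 0.03 ]
top w50_mid 0.41 [284.3, 240.3, 9.2, 8.0] 286.2 244.8 [ 0.488 -0.01   0.03 ]
top counter 0.72 [97.4, 144.7, 43.8, 44.0] 119.3 165.9 [0.677 0.382 0.03 ]
top counter 0.61 [364.5, 181.2, 53.4, 48.9] 392.0 205.5 [ 0.578 -0.255  0.03 ]
top toggle_tip 0.6 [390.2, 194.6, 9.8, 16.2] 395.8 201.9 [ 0.587 -0.264  0.03 ]
top bowl 0.56 [345.6, 121.1, 60.4, 53.1] 376.0 143.0 [ 0.732 -0.227  0.03 ]
top chew_ball_mid 0.83 [357.9, 128.9, 35.4, 32.7] 375.4 144.3 [ 0.728 -0.225  0.03 ]
top chew_stick 0.82 [289.8, 122.7, 16.3, 39.3] 297.2 143.1 [ 0.732 -0.038  0.03 ]
top lick_jar 0.9 [370.3, 289.4, 27.7, 27.2] 381.5 304.1 [ 0.356 -0.218  0.03 ]
1.65
```

View pics/tc.png

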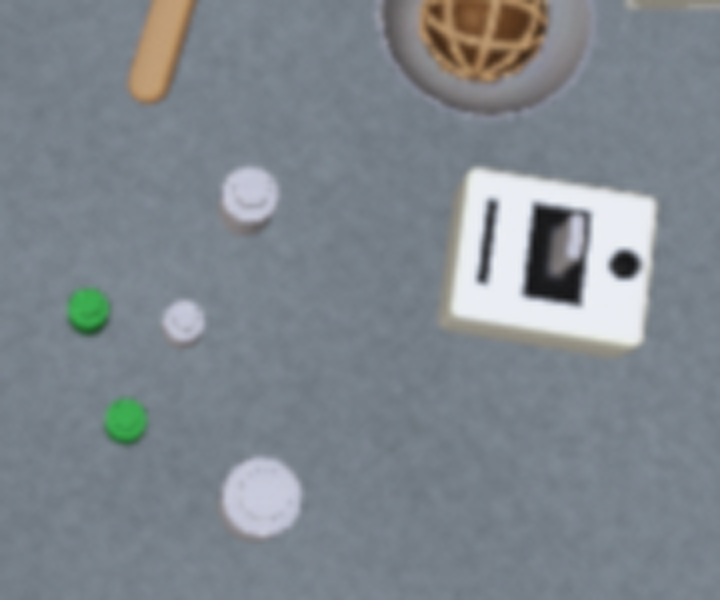

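View pics/sc.png

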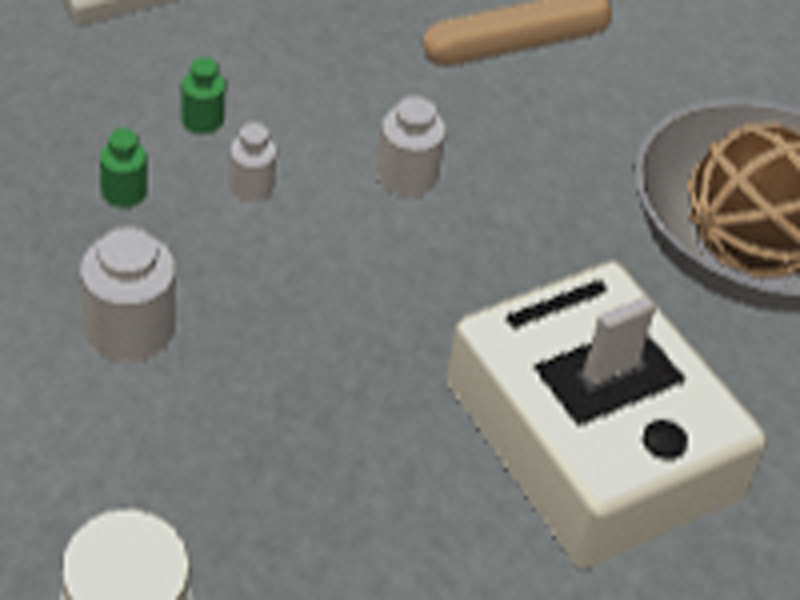

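View pics/tb.png

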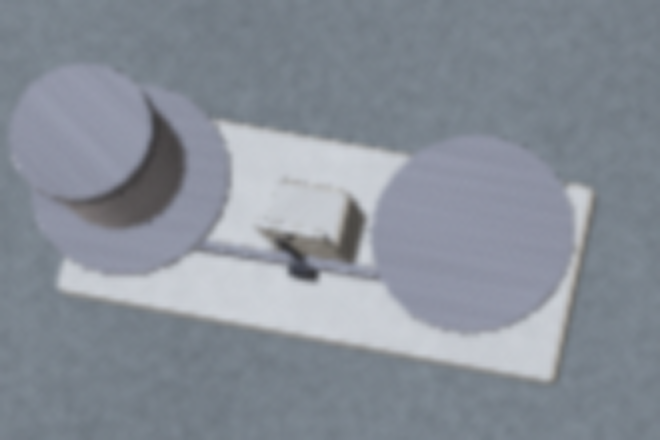

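View pics/sb.png

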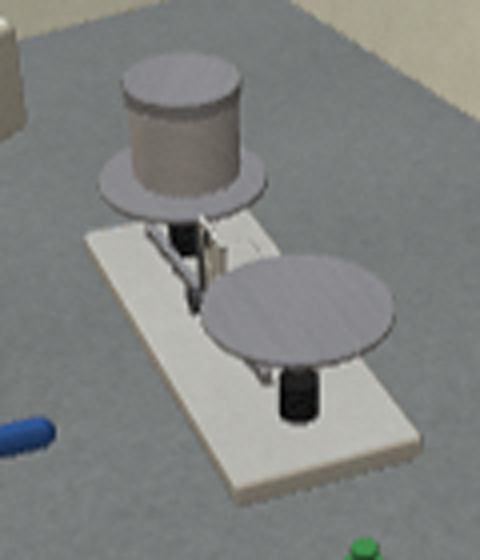

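```bash
cat > m.py <<'E'
from h import *
S=pickle.load(open("pics/side0.pkl","rb"));T=pickle.load(open("pics/top0.pkl","rb"))
cs,ct=cam(S),cam(T)
def tc(u,v):return (u+.5)/4-.5+255,(v+.5)/4-.5+140
def sc(u,v):return (u+.5)/4-.5+230,(v+.5)/4-.5+210
def tb(u,v):return (u+.5)/4-.5+95,(v+.5)/4-.5+130
def sb(u,v):return (u+.5)/4-.5+190,(v+.5)/4-.5+90
E
python3 - <<'E'
from m import *
def show(n,t,s,z):
    print(n,np.round(atz(ct,*t,z),4) if t else '',np.round(atz(cs,*s,z),4) if s else '')
show("w200top",tc(262,497),sc(128,275),.044)
show("w200knob",tc(263,491),sc(128,253),.056)
show("w100top",tc(250,196),sc(413,128),.036)
show("w100knob",tc(252,190),sc(417,112),.048)
show("w50top",tc(183,321),sc(254,152),.028)
show("stud",tc(625,264),sc(666,439),.054)
show("bar",tc(488,241),sc(556,304),.053)
show("barends",tc(492,201),sc(606,288),.053)
show("barend2",tc(484,282),sc(508,320),.053)
for a in [(472,168),(656,200),(640,348),(450,318)]:show("boxtopcorner",tc(*a),None,.048)
for a in [(612,263),(763,440),(600,514),(458,323)]:show("sboxtopcorner",None,sc(*a),.048)
show("tip",tc(575,240),sc(628,309),.092)
show("panE",tb(474,234),sb(298,305),.095)
show("panL",tb(132,180),sb(183,180),.075)
show("tintop",tb(84,132),sb(182,80),.142)
for a in [(58,290),(552,381),(594,188)]:show("base",tb(*a),None,.018)
for a in [(236,490),(420,438),(85,235)]:show("sbase",None,sb(*a),.018)
E
```

```text
w200top [ 0.4435 -0.0845  0.044 ] [ 0.4385 -0.0892  0.044 ]
w200knob [ 0.4456 -0.084   0.056 ] [ 0.4401 -0.087   0.056 ]
w100top [ 0.618  -0.0828  0.036 ] [ 0.6151 -0.0839  0.036 ]
w100knob [ 0.6182 -0.0829  0.048 ] [ 0.6153 -0.0849  0.048 ]
w50top [ 0.546  -0.0433  0.028 ] [ 0.5429 -0.0459  0.028 ]
stud [ 0.5723 -0.2911  0.054 ] [ 0.5681 -0.2935  0.054 ]
bar [ 0.5863 -0.215   0.053 ] [ 0.5818 -0.2165  0.053 ]
barends [ 0.6097 -0.2186  0.053 ] [ 0.6068 -0.2225  0.053 ]
barend2 [ 0.5626 -0.2115  0.053 ] [ 0.5579 -0.211   0.053 ]
boxtopcorner [ 0.6307 -0.2094  0.048 ] 
boxtopcorner [ 0.6112 -0.3134  0.048 ] 
boxtopcorner [ 0.5254 -0.2979  0.048 ] 
boxtopcorner [ 0.543  -0.1924  0.048 ] 
sboxtopcorner  [ 0.6237 -0.2111  0.048 ]
sboxtopcorner  [ 0.6051 -0.3144  0.048 ]
sboxtopcorner  [ 0.524  -0.3008  0.048 ]
sboxtopcorner  [ 0.5419 -0.1972  0.048 ]
tip [ 0.577  -0.2532  0.092 ] [ 0.5764 -0.2548  0.092 ]
panE [0.604 0.149 0.095] [0.6027 0.15   0.095 ]
panL [0.6419 0.3447 0.075 ] [0.6372 0.3405 0.075 ]
tintop [0.6474 0.3477 0.142 ] [0.6442 0.3462 0.142 ]
base [0.5926 0.4038 0.018 ] 
base [0.537  0.1132 0.018 ] 
base [0.6533 0.0904 0.018 ] 
sbase  [0.5329 0.1097 0.018 ]
sbase  [0.6479 0.0891 0.018 ]
sbase  [0.5905 0.4014 0.018 ]
```

Emit:
drive_tool:
  motion: [0.42,1.0,-0.1,-0.236,1,0.42,1.0,-0.1,-0.236,1,0.42,1.0,-0.1,-0.236,1,0.42,1.0,-0.1,-0.236,1,0.42,1.0,-0.1,-0.236,1,0.42,1.0,-0.1,-0.236,1,0.42,1.0,-0.1,-0.236,1]

```text
t: 2.35
tcp_pos: [0.294, -0.3691, 0.2065]
tcp_rot: [-3.13, 0.273, -0.0]
ft_force: [-0.2, 0.4, 0.4]
width: 1.0
```

Emit:
drive_tool:
  motion: [0.52,1.0,-0.1,0,1,0.52,1.0,-0.1,0,1,0.52,1.0,-0.1,0,1,0.52,1.0,-0.1,0,1,0.52,1.0,-0.1,0,1,0.52,1.0,-0.1,0,1,0.52,1.0,-0.1,0,1]

```text
t: 3.05
tcp_pos: [0.4263, -0.115, 0.1818]
tcp_rot: [-3.129, 0.261, -0.003]
ft_force: [-0.3, 0.1, 0.2]
width: 1.0
```

Emit:
drive_tool:
  motion: [0.07,0.13,-0.13,0,1,0.07,0.13,-0.13,0,1,0.07,0.13,-0.13,0,1]

```text
t: 3.35
tcp_pos: [0.4434, -0.0832, 0.1488]
tcp_rot: [-3.129, 0.26, -0.0]
ft_force: [-0.1, -0.7, 0.5]
width: 0.999
```

```bash
cat > w.py <<'E'
import sys
from plant import env,snapshot,models
from h import *
def shot(n,name="wrist"):
    st=env.get_state();s=snapshot(name)
    cv2.imwrite(f"pics/{n}.png",s["image"][:,:,::-1])
    pickle.dump((s,st),open(f"pics/{n}.pkl","wb"))
    print(st["t"],np.round(st["tcp_pos"],4),np.round(st["tcp_rot"],3),np.round(st["ft_force"],2),round(st["width"],3))
    return cam(s,st),s,st
E
python3 - <<'E'
from w import *
c,s,st=shot("w1")
for p in [(.442,-.086,.056),(.442,-.086,.044),(.442,-.086,0)]: print(proj(c,p))
g=(0,0,0)
E
```

```text
3.35 [ 0.4434 -0.0832  0.1488] [-3.129  0.26  -0.   ] [-0.11 -0.74  0.53] 0.999
[[293.2138472  211.82843598]]
[[292.99595006 206.18381026]]
[[292.33740477 189.12419359]]
```

View pics/w1.png

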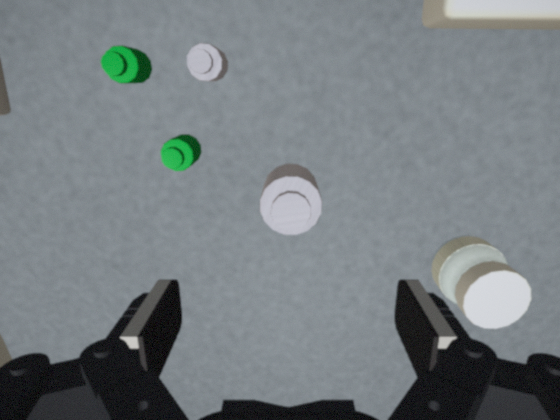

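Emit:
drive_tool:
  motion: [-0.005,-0.006,-0.4,0,1,-0.005,-0.006,-0.4,0,1,-0.005,-0.006,-0.563,0,1,-0.005,-0.006,-0.563,0,1,-0.005,-0.006,-0.563,0,1]

```text
t: 3.9
tcp_pos: [0.4426, -0.0869, 0.0095]
tcp_rot: [-3.129, 0.266, -0.002]
ft_force: [1.3, -0.4, 0.3]
width: 0.999
```

Emit:
drive_tool:
  motion: [0,0,0,0,0,0,0,0,0,0,0,0,0,0,0,0,0,0,0,0,0,0,0,0,0,0,0,0,0,0,0,0,0,0,0,0,0,0,0,0]
  squeeze: 40

```text
t: 4.7
tcp_pos: [0.4444, -0.0874, 0.0116]
tcp_rot: [3.13, -0.266, 0.007]
ft_force: [-0.9, 1.5, 6.6]
width: 0.502
```

Emit:
drive_tool:
  motion: [0,0,0.1,0,0,0,0,0.2,0,0,0,0,0.4,0,0,0,0,0.6,0,0,0,0,0.6,0,0,0,0,0.6,0,0]

```text
t: 5.3
tcp_pos: [0.4451, -0.0877, 0.1631]
tcp_rot: [3.128, -0.266, 0.012]
ft_force: [-0.2, -0.5, -2.6]
width: 0.5
```

```bash
python3 - <<'E'
from w import *
shot("w2")
E
```

```text
5.3 [ 0.4451 -0.0877  0.1631] [ 3.128 -0.266  0.012] [-0.22 -0.55 -2.6 ] 0.5
```

View pics/w2.png

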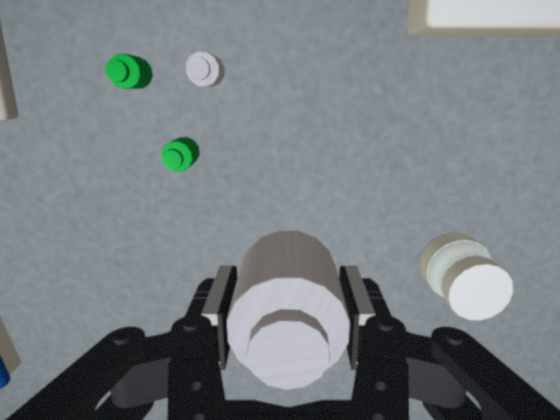

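```bash
python3 - <<'E'
from h import *
s,st=pickle.load(open("pics/w2.pkl","rb"))
c=cam(s,st)
Rt=R.from_rotvec(st["tcp_rot"]).as_matrix()
th=np.linspace(0,2*np.pi,60)
im=s["image"][:,:,::-1].copy()
print(Rt[:,1],Rt[:,2])
for dx,col in ((0,(0,0,255)),(.003,(0,255,0)),(-.003,(255,0,0))):
  for zz in (-.032,.0116):
    P=np.c_[dx+.022*np.cos(th),.022*np.sin(th),0*th+zz]
    q=proj(c,st["tcp_pos"]+P@Rt.T)
    cv2.polylines(im,[np.int32(q*8)],True,col,1,cv2.LINE_AA,3)
cv2.imwrite("pics/w2o.png",im)
E
```

```text
[-0.16869481 -0.98566714  0.0015342 ] [ 0.00762833 -0.00286203 -0.99996681]
```

View pics/w2o.png

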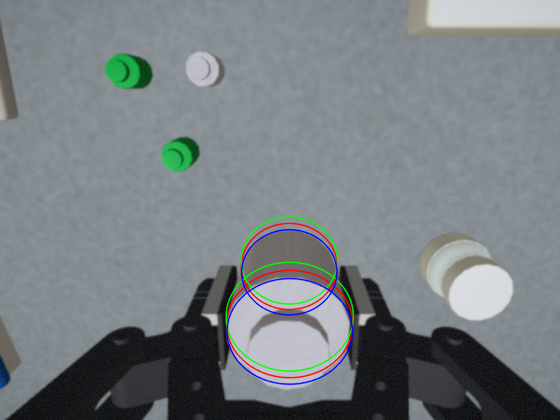

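Emit:
drive_tool:
  motion: [0.07,0.09,0.1,0,0,0.15,0.185,0.11,0,0,0.225,0.28,0.11,0,0,0.3,0.37,0.11,0,0,0.375,0.465,0.11,0,0,0.45,0.556,0.11,0,0,0.525,0.65,0.11,0,0,0.6,0.742,0.11,0,0,0.675,0.834,0.11,0,0,0.748,0.927,0.11,0,0,0.748,0.927,0.11,0,0,0.748,0.927,0.11,0,0]

```text
t: 6.55
tcp_pos: [0.6294, 0.1449, 0.1862]
tcp_rot: [3.129, -0.263, -0.001]
ft_force: [-0.2, -0.7, -2.4]
width: 0.499
```

```bash
python3 - <<'E'
from w import *
c,s,st=shot("w3")
shot("t3","top");shot("s3","side")
im=s["image"][:,:,::-1].copy()
th=np.linspace(0,2*np.pi,90)
q=proj(c,np.c_[.6033+.056*np.cos(th),.1495+.056*np.sin(th),0*th+.095])
cv2.polylines(im,[np.int32(q*8)],True,(0,0,255),1,cv2.LINE_AA,3)
q=proj(c,np.c_[.6286+.022*np.cos(th),.1447+.022*np.sin(th),0*th+.095])
cv2.polylines(im,[np.int32(q*8)],True,(0,255,0),1,cv2.LINE_AA,3)
cv2.imwrite("pics/w3o.png",im)
E
```

```text
6.55 [0.6294 0.1449 0.1862] [ 3.129e+00 -2.630e-01 -1.000e-03] [-0.15 -0.66 -2.43] 0.499
6.6 [0.6295 0.1437 0.1867] [ 3.128e+00 -2.650e-01  1.000e-03] [-0.66 -0.29 -1.97] 0.5
6.65 [0.6298 0.1431 0.1873] [ 3.128e+00 -2.670e-01  3.000e-03] [-0.25 -1.22 -1.45] 0.5
```

View pics/w3o.png

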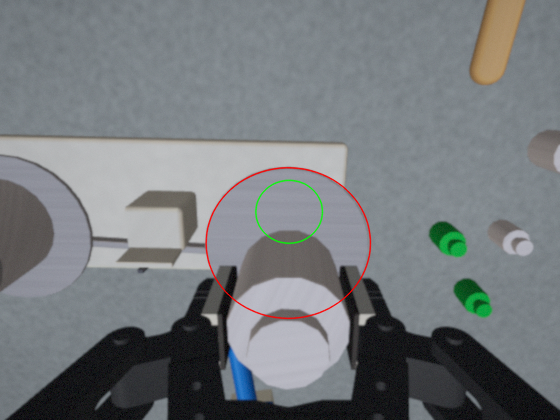

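Emit:
drive_tool:
  motion: [0.008,0.004,-0.08,0,0,0.008,0.004,-0.16,0,0,0.008,0.004,-0.23,0,0,0.008,0.004,-0.27,0,0,0.008,0.004,-0.29,0,0,0.008,0.004,-0.3,0,0,0.008,0.004,-0.305,0,0,0.008,0.004,-0.305,0,0]

```text
t: 7.5
tcp_pos: [0.6325, 0.144, 0.1122]
tcp_rot: [3.128, -0.267, 0.006]
ft_force: [0.6, 0.2, -1.6]
width: 0.497
```

```bash
python3 - <<'E'
from w import *
shot("w4")
c,s,st=shot("s4","side")
cv2.imwrite("pics/s4c.png",cv2.resize(s["image"][90:230,190:330,::-1],None,fx=4,fy=4,interpolation=2))
E
```

```text
7.5 [0.6325 0.144  0.1122] [ 3.128 -0.267  0.006] [ 0.57  0.23 -1.59] 0.497
7.55 [0.6325 0.144  0.1123] [ 3.128 -0.268  0.006] [-0.66 -0.41 -2.73] 0.501
```

View pics/s4c.png

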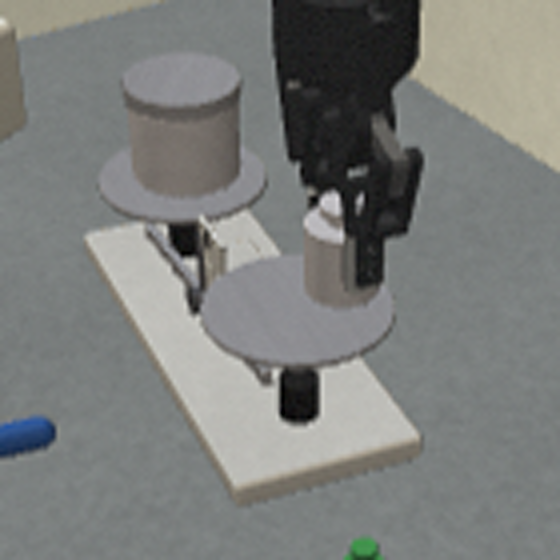

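View pics/w4.png

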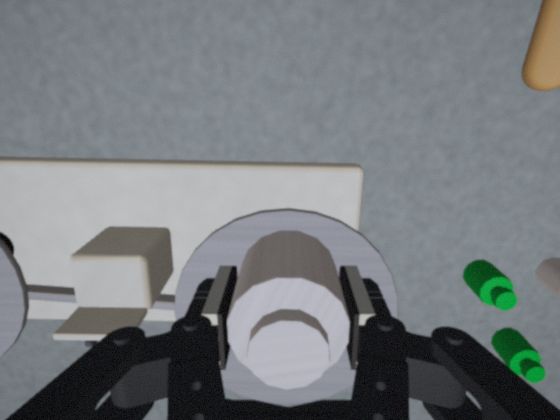

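Emit:
drive_tool:
  motion: [0,0,-0.008,0,0,0,0,-0.014,0,0,0,0,-0.02,0,0,0,0,-0.024,0,0,0,0,-0.026,0,0]

```text
t: 8.1
tcp_pos: [0.6325, 0.144, 0.106]
tcp_rot: [3.128, -0.267, 0.006]
ft_force: [-1.2, -0.5, 1.1]
width: 0.505
```

Emit:
drive_tool:
  motion: [0,0,-0.004,0,0,0,0,-0.006,0,0,0,0,-0.006,0,0]

```text
t: 8.4
tcp_pos: [0.6325, 0.144, 0.1045]
tcp_rot: [3.128, -0.268, 0.006]
ft_force: [-1.1, -0.8, 0.1]
width: 0.501
```

```bash
python3 - <<'E'
from w import *
c,s,st=shot("s5","side")
cv2.imwrite("pics/s5c.png",cv2.resize(s["image"][90:230,190:330,::-1],None,fx=4,fy=4,interpolation=2))
print(env.get_state()["ft_force"])
E
```

```text
8.4 [0.6325 0.144  0.1045] [ 3.128 -0.268  0.006] [-1.14 -0.78  0.09] 0.501
[-0.38426712 -0.38411157  1.25878627]
```

View pics/s5c.png

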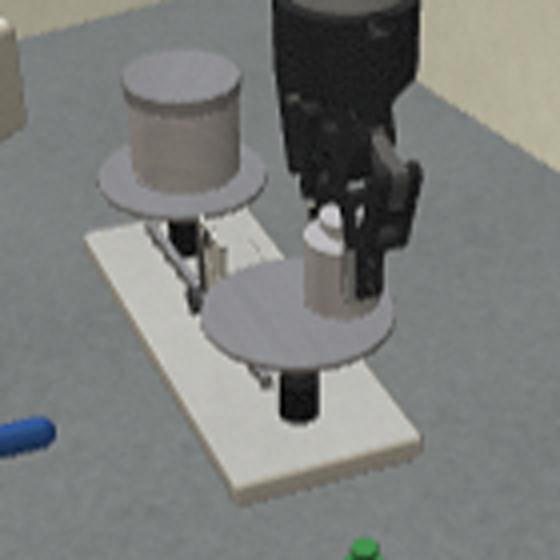

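Emit:
drive_tool:
  motion: [0,0,0,0,0.54,0,0,0,0,0.6,0,0,0,0,0.75,0,0,0,0,0.75,0,0,0,0,0.75,0,0,0,0,0.75]
  squeeze: 20

```text
t: 9.05
tcp_pos: [0.6325, 0.144, 0.1045]
tcp_rot: [3.128, -0.267, 0.006]
ft_force: [-0.4, -0.8, -0.7]
width: 0.752
```

Emit:
drive_tool:
  motion: [0,0,0.06,0,0.75,0,0,0.16,0,0.75,0,0,0.3,0,0.75,0,0,0.44,0,0.85,0,0,0.44,0,1]

```text
t: 9.55
tcp_pos: [0.6353, 0.1457, 0.2218]
tcp_rot: [-3.129, 0.267, -0.022]
ft_force: [-0.1, -0.0, 0.5]
width: 0.989
```

```bash
python3 - <<'E'
from w import *
c,s,st=shot("s6","side")
shot("w6")
cv2.imwrite("pics/s6c.png",cv2.resize(s["image"][90:230,190:330,::-1],None,fx=4,fy=4,interpolation=2))
E
```

```text
9.55 [0.6353 0.1457 0.2218] [-3.129  0.267 -0.022] [-0.07 -0.    0.47] 0.989
9.6 [0.6342 0.1451 0.219 ] [ 3.13  -0.267  0.016] [ 0.04 -0.49  0.1 ] 1.003
```

View pics/s6c.png

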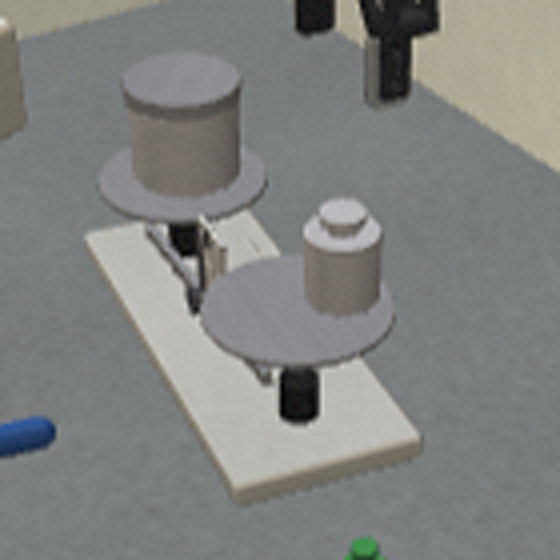

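View pics/w6.png

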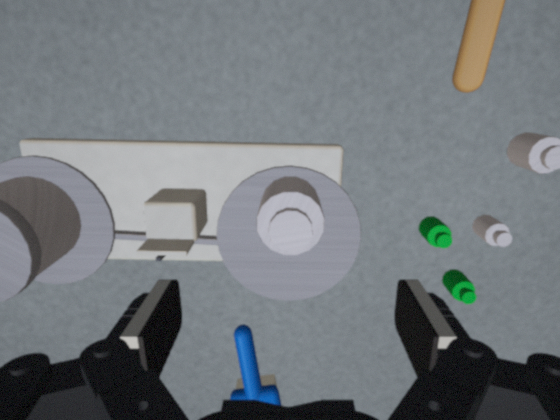

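Emit:
drive_tool:
  motion: [-0.02,-0.2,0,0,1,-0.03,-0.4,-0.05,0,1,-0.04,-0.6,-0.12,0,1,-0.05,-0.8,-0.2,0,1,-0.064,-0.912,-0.276,0,1,-0.064,-0.912,-0.276,0,1,-0.064,-0.912,-0.276,0,1,-0.064,-0.912,-0.276,0,1]

```text
t: 10.45
tcp_pos: [0.6172, -0.0817, 0.1477]
tcp_rot: [3.13, -0.264, 0.011]
ft_force: [0.2, 0.0, 0.2]
width: 1.0
```

```bash
python3 - <<'E'
from w import *
c,s,st=shot("w7")
im=s["image"][:,:,::-1].copy()
th=np.linspace(0,2*np.pi,90)
for z,r in ((.036,.0165),(.048,.010),(0,.0165)):
  q=proj(c,np.c_[.6165+r*np.cos(th),-.0835+r*np.sin(th),0*th+z])
  cv2.polylines(im,[np.int32(q*8)],True,(0,0,255),1,cv2.LINE_AA,3)
cv2.imwrite("pics/w7o.png",im)
E
```

```text
10.45 [ 0.6172 -0.0817  0.1477] [ 3.13  -0.264  0.011] [0.2  0.01 0.17] 1.0
```

View pics/w7o.png

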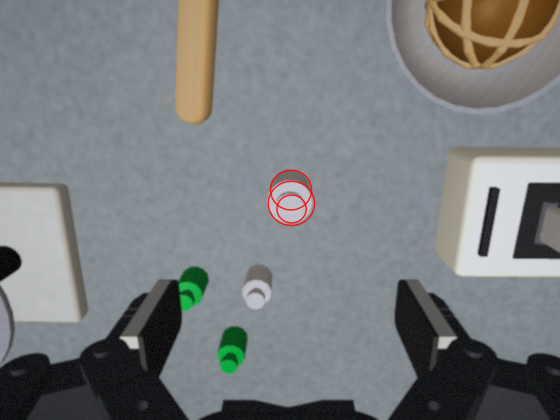

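Emit:
drive_tool:
  motion: [0,-0.007,-0.2,0,1,0,-0.007,-0.4,0,1,0,-0.007,-0.53,0,1,0,-0.007,-0.565,0,1,0,-0.007,-0.568,0,1,0,-0.007,-0.568,0,1]

```text
t: 11.1
tcp_pos: [0.6194, -0.0823, 0.0083]
tcp_rot: [3.13, -0.261, 0.017]
ft_force: [-0.6, -0.4, 0.5]
width: 0.999
```

Emit:
drive_tool:
  motion: [0,0,0,0,0,0,0,0,0,0,0,0,0,0,0,0,0,0,0,0,0,0,0,0,0,0,0,0,0,0,0,0,0,0,0,0,0,0,0,0,0,0,0,0,0]
  squeeze: 30

```text
t: 12.0
tcp_pos: [0.62, -0.0825, 0.0092]
tcp_rot: [3.13, -0.262, 0.019]
ft_force: [-0.8, -0.2, 5.6]
width: 0.374
```

Emit:
drive_tool:
  motion: [0,0,0.08,0,0,0,0,0.2,0,0,0,0,0.4,0,0,0,0,0.6,0,0,0,0,0.76,0,0,0,0,0.8,0,0,0,0,0.8,0,0]

```text
t: 12.7
tcp_pos: [0.6208, -0.0825, 0.2109]
tcp_rot: [3.129, -0.262, 0.024]
ft_force: [-0.2, -0.5, -1.7]
width: 0.375
```

```bash
python3 - <<'E'
from w import *
c,s,st=shot("w8")
Rt=R.from_rotvec(st["tcp_rot"]).as_matrix()
th=np.linspace(0,2*np.pi,60)
im=s["image"][:,:,::-1].copy()
for dx,col in ((0,(0,0,255)),(-.004,(255,0,0))):
  for zz in (-.0268,.0092):
    P=np.c_[dx+.0165*np.cos(th),.0165*np.sin(th),0*th+zz]
    q=proj(c,st["tcp_pos"]+P@Rt.T)
    cv2.polylines(im,[np.int32(q*8)],True,col,1,cv2.LINE_AA,3)
cv2.imwrite("pics/w8o.png",im)
E
```

```text
12.7 [ 0.6208 -0.0825  0.2109] [ 3.129 -0.262  0.024] [-0.21 -0.5  -1.74] 0.375
```

View pics/w8o.png

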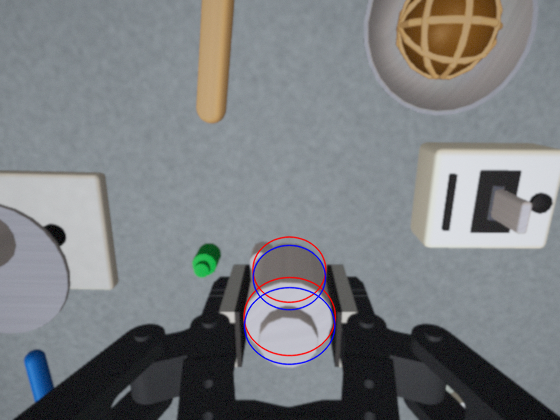

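Emit:
drive_tool:
  motion: [-0.02,0.1,0,0,0,-0.035,0.2,0,0,0,-0.05,0.3,0,0,0,-0.066,0.4,0,0,0,-0.083,0.5,0,0,0,-0.1,0.6,0,0,0,-0.116,0.7,0,0,0,-0.133,0.8,0,0,0,-0.15,0.9,0,0,0,-0.156,0.944,0,0,0,-0.156,0.944,0,0,0,-0.156,0.944,0,0,0,-0.156,0.944,0,0,0]

```text
t: 14.05
tcp_pos: [0.581, 0.1511, 0.2079]
tcp_rot: [3.128, -0.266, 0.017]
ft_force: [0.9, 0.7, -1.7]
width: 0.374
```

```bash
python3 - <<'E'
from w import *
c,s,st=shot("w9")
im=s["image"][:,:,::-1].copy()
th=np.linspace(0,2*np.pi,90)
for x,y,r,z in ((.6033,.1495,.056,.095),(.6286,.1447,.022,.139),(.6286,.1447,.022,.095),(.5774,.1543,.0165,.095)):
  q=proj(c,np.c_[x+r*np.cos(th),y+r*np.sin(th),0*th+z])
  cv2.polylines(im,[np.int32(q*8)],True,(0,0,255),1,cv2.LINE_AA,3)
cv2.imwrite("pics/w9o.png",im)
E
```

```text
14.05 [0.581  0.1511 0.2079] [ 3.128 -0.266  0.017] [ 0.89  0.73 -1.73] 0.374
```

View pics/w9o.png

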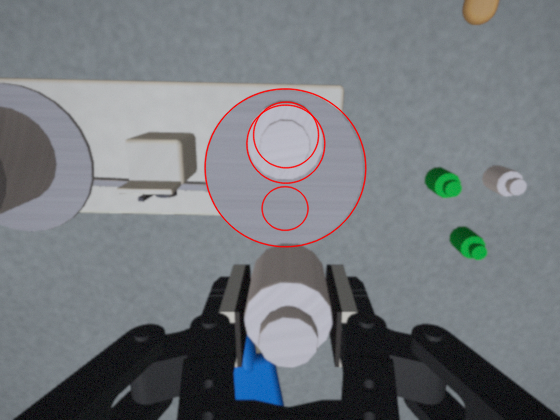

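Emit:
drive_tool:
  motion: [0.004,0.008,-0.08,0,0,0.004,0.008,-0.16,0,0,0.004,0.008,-0.24,0,0,0.004,0.008,-0.31,0,0,0.004,0.008,-0.36,0,0,0.004,0.008,-0.385,0,0,0.004,0.008,-0.392,0,0,0.004,0.008,-0.392,0,0]

```text
t: 14.9
tcp_pos: [0.5824, 0.1532, 0.1105]
tcp_rot: [3.128, -0.267, 0.018]
ft_force: [-0.0, 0.1, -0.9]
width: 0.375
```

```bash
python3 - <<'E'
from w import *
shot("w10")
c,s,st=shot("s10","side")
cv2.imwrite("pics/s10c.png",cv2.resize(s["image"][90:230,190:330,::-1],None,fx=4,fy=4,interpolation=2))
E
```

```text
14.9 [0.5824 0.1532 0.1105] [ 3.128 -0.267  0.018] [-0.01  0.05 -0.95] 0.375
14.95 [0.5826 0.1534 0.1109] [ 3.128 -0.266  0.019] [ 0.46 -0.75 -0.57] 0.37
```

View pics/s10c.png

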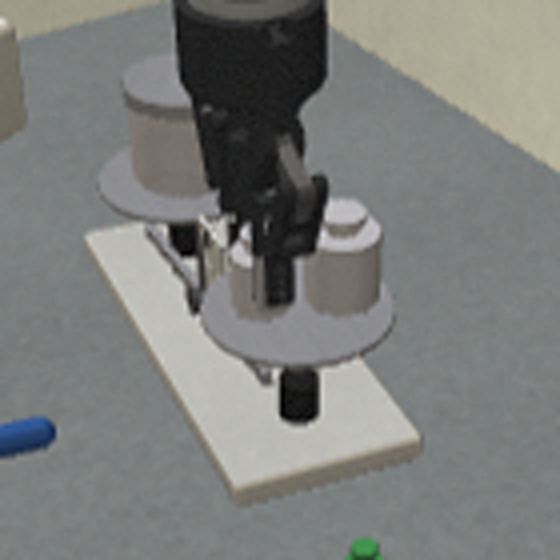

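View pics/w10.png

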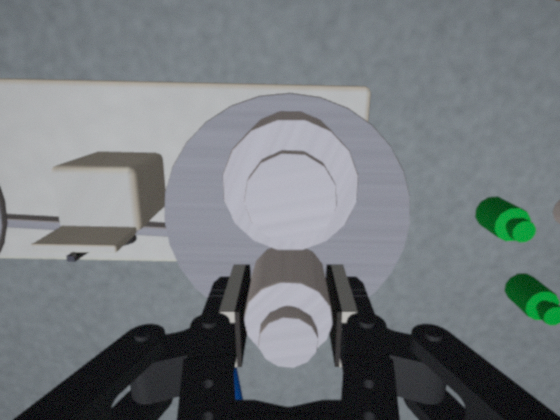

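Emit:
drive_tool:
  motion: [0,0,-0.008,0,0,0,0,-0.014,0,0,0,0,-0.02,0,0,0,0,-0.026,0,0,0,0,-0.032,0,0,0,0,-0.038,0,0,0,0,-0.044,0,0,0,0,-0.05,0,0,0,0,-0.056,0,0,0,0,-0.061,0,0,0,0,-0.065,0,0,0,0,-0.065,0,0,0,0,-0.065,0,0]

```text
t: 16.3
tcp_pos: [0.5827, 0.1535, 0.0948]
tcp_rot: [3.128, -0.266, 0.019]
ft_force: [-0.3, -0.3, 0.0]
width: 0.373
```

```bash
python3 - <<'E'
from w import *
c,s,st=shot("s11","side")
cv2.imwrite("pics/s11c.png",cv2.resize(s["image"][90:230,190:330,::-1],None,fx=4,fy=4,interpolation=2))
E
```

```text
16.3 [0.5827 0.1535 0.0948] [ 3.128 -0.266  0.019] [-0.34 -0.31  0.04] 0.373
```

View pics/s11c.png

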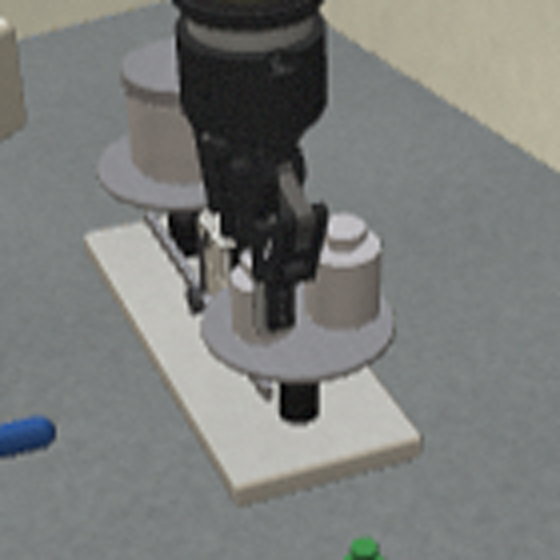

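Pan pushed to about level, force near zero. Release.

Emit:
drive_tool:
  motion: [0,0,0,0,0.4,0,0,0,0,0.44,0,0,0,0,0.5,0,0,0,0,0.62,0,0,0,0,0.62,0,0,0,0,0.62,0,0,0,0,0.62]
  squeeze: 20

```text
t: 17.05
tcp_pos: [0.5827, 0.1535, 0.0948]
tcp_rot: [3.128, -0.266, 0.02]
ft_force: [0.1, -0.4, 0.3]
width: 0.622
```

Emit:
drive_tool:
  motion: [0,0,0.04,0,0.62,0,0,0.1,0,0.62,0,0,0.2,0,0.62,0,0,0.34,0,0.62,0,0,0.48,0,0.62,0,0,0.52,0,0.62]

```text
t: 17.65
tcp_pos: [0.5848, 0.1548, 0.2308]
tcp_rot: [-3.13, 0.266, -0.032]
ft_force: [0.7, 0.4, 0.6]
width: 0.619
```

```bash
python3 - <<'E'
from w import *
shot("w12")
c,s,st=shot("s12","side")
cv2.imwrite("pics/s12c.png",cv2.resize(s["image"][90:230,190:330,::-1],None,fx=4,fy=4,interpolation=2))
E
```

```text
17.65 [0.5848 0.1548 0.2308] [-3.13   0.266 -0.032] [0.66 0.37 0.62] 0.619
17.7 [0.5847 0.1547 0.2304] [-3.13   0.266 -0.032] [ 0.09 -0.29  0.74] 0.618
```

View pics/s12c.png

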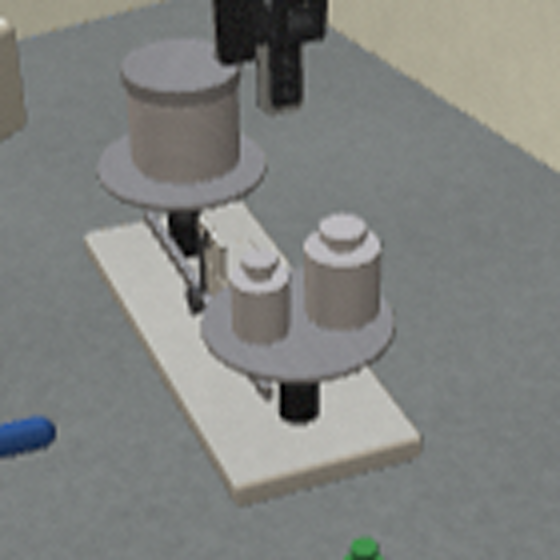

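View pics/w12.png

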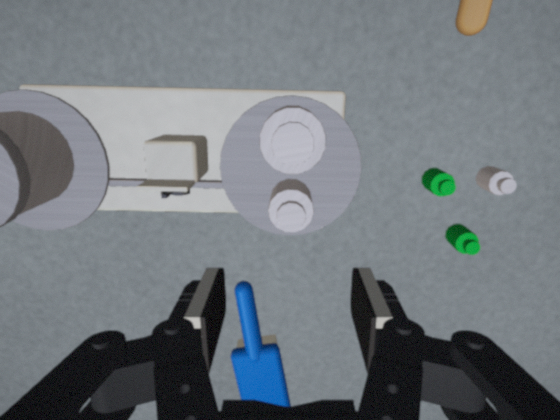

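Emit:
drive_tool:
  motion: [0,-0.2,0,0,0.6,0,-0.4,0,0,0.4,0,-0.6,0,0,0.2,0,-0.8,0,0,0,0,-1,0,0,0,0,-1,-0.05,0,0,0,-1,-0.1,0,0]

```text
t: 18.45
tcp_pos: [0.583, -0.0977, 0.2011]
tcp_rot: [3.129, -0.273, 0.024]
ft_force: [0.0, 1.1, 0.2]
width: 0.0
```

Emit:
drive_tool:
  motion: [0,-0.18,-0.12,0,0,0,-0.36,-0.14,0,0,0,-0.45,-0.15,0,0,0,-0.45,-0.15,0,0,0,-0.45,-0.15,0,0]

```text
t: 18.95
tcp_pos: [0.5829, -0.2079, 0.1623]
tcp_rot: [-3.128, 0.27, -0.022]
ft_force: [0.3, 1.0, 1.4]
width: -0.001
```

```bash
python3 - <<'E'
from w import *
c,s,st=shot("w13")
im=s["image"][:,:,::-1].copy()
y=np.array([-.18,-.984]);y/=np.linalg.norm(y);x=np.array([-y[1],y[0]])*-1
x=np.array([y[1],-y[0]]) # right-handed: x cross y = z
print(x,y)
O=np.array([.5775,-.2545])
def W(a,b,z): return np.r_[O+a*x+b*y,z]
for pts in ([W(a,b,.092) for a,b in((-.013,-.004),(.013,-.004),(.013,.004),(-.013,.004))],[W(a,b,.048) for a,b in((-.045,-.055),(.045,-.055),(.045,.055),(-.045,.055))],[W(a,b,.053) for a,b in((-.025,-.043),(.025,-.043),(.025,-.037),(-.025,-.037))],[W(.009*np.cos(t),.038+.009*np.sin(t),.054) for t in np.linspace(0,6.28,40)]):
  q=proj(c,np.array(pts)); cv2.polylines(im,[np.int32(q*8)],True,(0,0,255),1,cv2.LINE_AA,3)
cv2.imwrite("pics/w13o.png",im)
c,s,st=shot("s13","side")
cv2.imwrite("pics/s13c.png",cv2.resize(s["image"][210:360,280:480,::-1],None,fx=4,fy=4,interpolation=2))
E
```

```text
18.95 [ 0.5829 -0.2079  0.1623] [-3.128  0.27  -0.022] [0.35 1.   1.37] -0.001
[-0.98367741  0.17994099] [-0.17994099 -0.98367741]
19.0 [ 0.5833 -0.2069  0.1628] [-3.128  0.267 -0.023] [ 0.01  1.23 -0.37] 0.002
```

View pics/w13o.png

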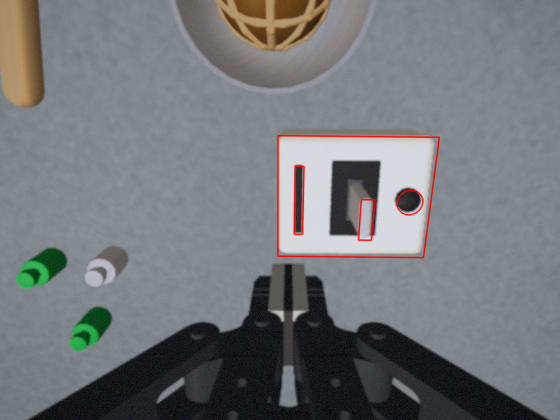

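View pics/s13c.png

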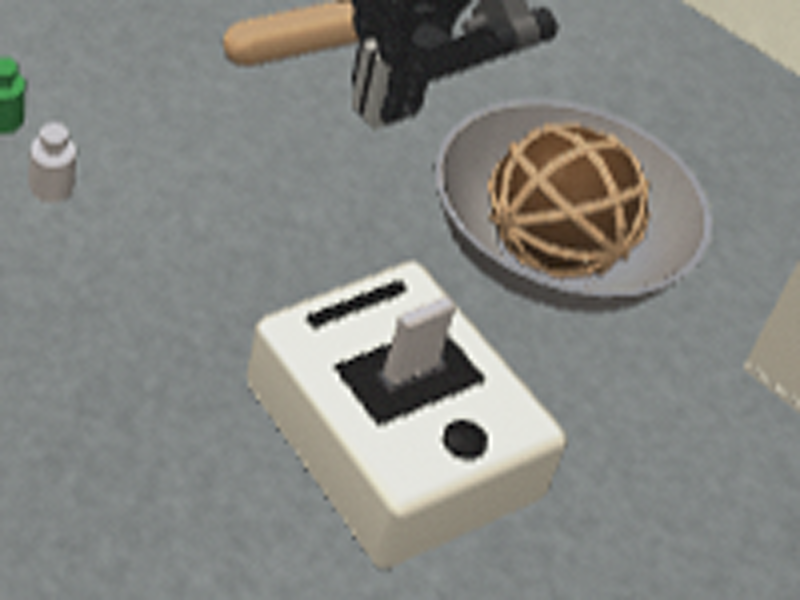

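Emit:
drive_tool:
  motion: [0.01,0,-0.15,0,0,0.01,0,-0.3,0,0,0.01,0,-0.355,0,0,0.01,0,-0.355,0,0,0.01,0,-0.355,0,0]

```text
t: 19.55
tcp_pos: [0.5872, -0.206, 0.076]
tcp_rot: [-3.129, 0.264, -0.027]
ft_force: [-0.2, -0.2, 0.7]
width: 0.002
```

Emit:
drive_tool:
  motion: [-0.009,-0.05,0,0,0,-0.018,-0.1,0,0,0,-0.022,-0.12,0,0,0,-0.022,-0.12,0,0,0]

```text
t: 19.95
tcp_pos: [0.5813, -0.2386, 0.0765]
tcp_rot: [-3.13, 0.269, -0.028]
ft_force: [-0.2, -0.4, 0.9]
width: -0.002
```

```bash
python3 - <<'E'
from w import *
shot("w14")
c,s,st=shot("s14","side")
cv2.imwrite("pics/s14c.png",cv2.resize(s["image"][210:360,280:480,::-1],None,fx=4,fy=4,interpolation=2))
E
```

```text
19.95 [ 0.5813 -0.2386  0.0765] [-3.13   0.269 -0.028] [-0.17 -0.39  0.92] -0.002
20.0 [ 0.5815 -0.2373  0.0763] [-3.129  0.267 -0.027] [-0.9  -0.41 -0.18] -0.006
```

View pics/s14c.png

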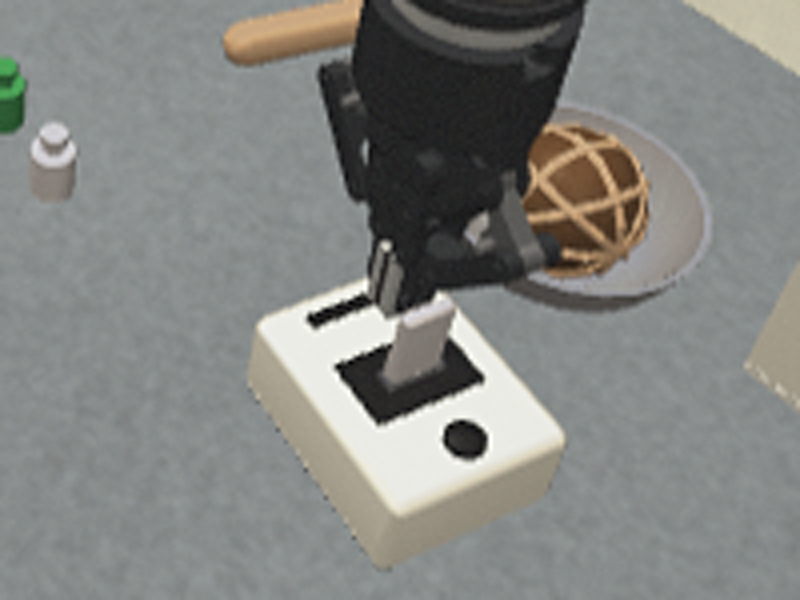

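View pics/w14.png

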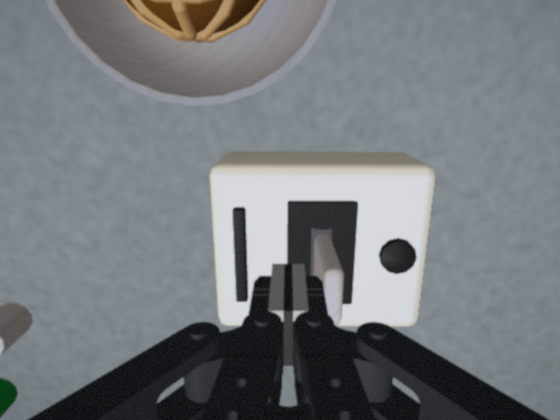

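Emit:
drive_tool:
  motion: [-0.003,-0.016,0,0,0,-0.006,-0.032,0,0,0,-0.009,-0.048,0,0,0,-0.012,-0.064,0,0,0,-0.014,-0.076,0,0,0,-0.014,-0.076,0,0,0]

```text
t: 20.65
tcp_pos: [0.5779, -0.2555, 0.076]
tcp_rot: [-3.128, 0.266, -0.026]
ft_force: [0.8, 3.2, 0.2]
width: 0.001
```

```bash
python3 - <<'E'
from w import *
shot("w15")
c,s,st=shot("s15","side")
cv2.imwrite("pics/s15c.png",cv2.resize(s["image"][210:360,280:480,::-1],None,fx=4,fy=4,interpolation=2))
E
```

```text
20.65 [ 0.5779 -0.2555  0.076 ] [-3.128  0.266 -0.026] [0.8  3.15 0.2 ] 0.001
20.7 [ 0.578  -0.2552  0.076 ] [-3.128  0.265 -0.026] [-0.36  2.28 -0.5 ] 0.003
```

View pics/s15c.png

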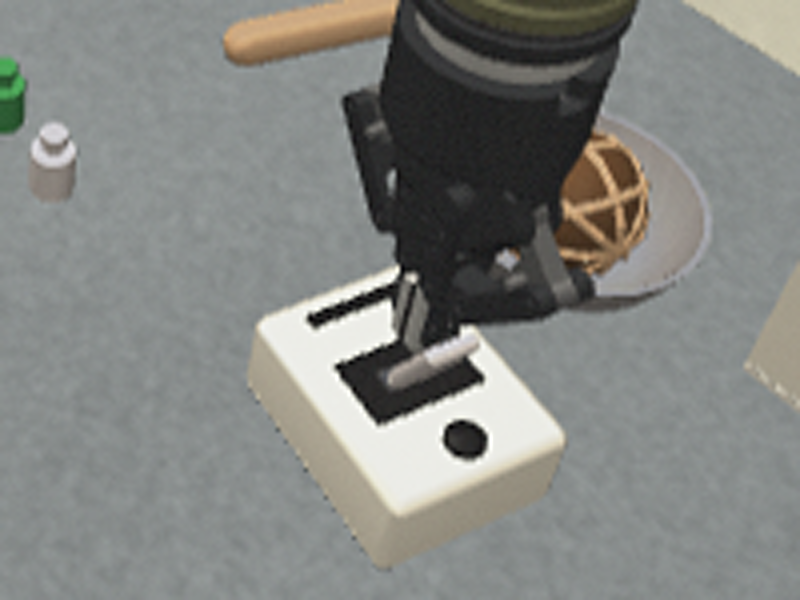

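View pics/w15.png

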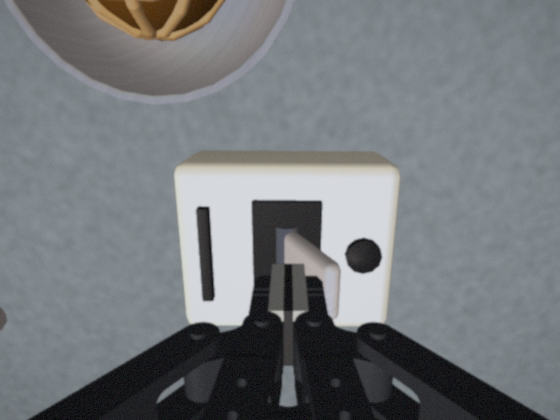

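Emit:
drive_tool:
  motion: [-0.002,-0.008,0,0,0,-0.003,-0.016,0,0,0,-0.004,-0.02,0,0,0,-0.004,-0.02,0,0,0]

```text
t: 21.15
tcp_pos: [0.5774, -0.2581, 0.076]
tcp_rot: [-3.126, 0.263, -0.026]
ft_force: [0.4, 5.4, 0.0]
width: -0.001
```

Emit:
drive_tool:
  motion: [-0.002,-0.01,0,0,0,-0.002,-0.012,0,0,0,-0.002,-0.012,0,0,0]

```text
t: 21.45
tcp_pos: [0.5774, -0.2581, 0.0761]
tcp_rot: [-3.123, 0.26, -0.026]
ft_force: [0.3, 7.8, 1.1]
width: -0.002
```

```bash
python3 - <<'E'
from w import *
shot("w16")
c,s,st=shot("s16","side")
y=np.array([-.18,-.984]);O=np.array([.5775,-.2545])
print("b",(st["tcp_pos"][:2]-O)@y)
# predicted tip at several angles
im=s["image"][:,:,::-1].copy();im=cv2.resize(im[210:360,280:480],None,fx=4,fy=4,interpolation=2)
x=np.array([-.984,.18])
for a,col in((.4,(255,0,0)),(.5,(0,0,255))):
  P=[np.r_[O+k*x+y*(.045*np.sin(a)+d*np.cos(a)),.047+.045*np.cos(a)-d*np.sin(a)] for k,d in((-.013,-.004),(.013,-.004),(.013,.004),(-.013,.004))]
  q=(proj(c,np.array(P))-[280,210]+.5)*4
  cv2.polylines(im,[np.int32(q*8)],True,col,1,cv2.LINE_AA,3)
cv2.imwrite("pics/s16c.png",im)
E
```

```text
21.45 [ 0.5774 -0.2581  0.0761] [-3.123  0.26  -0.026] [0.3  7.75 1.09] -0.002
21.5 [ 0.5774 -0.2581  0.0761] [-3.123  0.26  -0.026] [-0.31  7.06  1.55] -0.002
b 0.0035432057930478854
```

View pics/s16c.png

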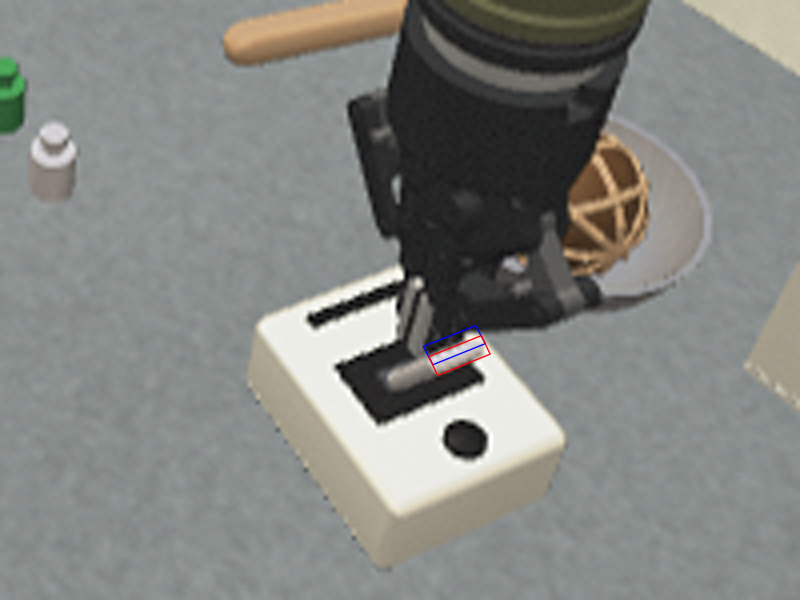

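View pics/w16.png

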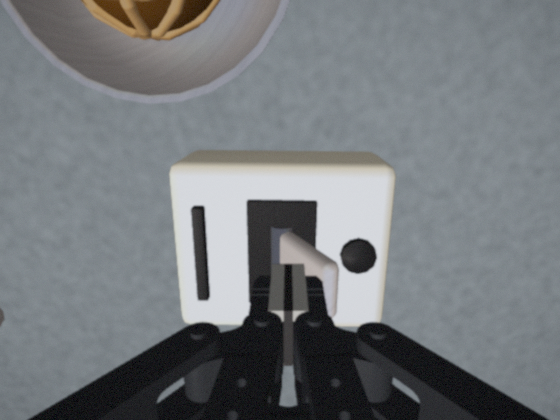

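Emit:
drive_tool:
  motion: [-0.002,-0.012,0,0,0,-0.002,-0.012,0,0,0,-0.002,-0.012,0,0,0,-0.002,-0.012,0,0,0,-0.002,-0.012,0,0,0,-0.002,-0.012,0,0,0,-0.002,-0.012,0,0,0,-0.002,-0.012,0,0,0,0.003,0.02,0,0,0,0.007,0.04,0,0,0,0.011,0.06,0,0,0,0.016,0.09,0,0,0,0.024,0.13,0,0,0,0.03,0.17,0,0,0,0.03,0.17,0.1,0,0,0.03,0.17,0.3,0,0,0.03,0.17,0.5,0,0,0.03,0.17,0.6,0,0]

```text
t: 23.35
tcp_pos: [0.5869, -0.215, 0.2311]
tcp_rot: [-3.125, 0.258, -0.035]
ft_force: [-0.1, 0.4, 0.5]
width: -0.001
```

Emit:
drive_tool:
  motion: [-0.2,0.2,0,0,0,-0.3,0.3,0,0,0,-0.3,0.3,0,0,0,-0.3,0.3,0,0,0]

```text
t: 23.75
tcp_pos: [0.5113, -0.1385, 0.2316]
tcp_rot: [-3.128, 0.255, -0.036]
ft_force: [-0.3, -0.8, 0.3]
width: 0.002
```

```bash
python3 - <<'E'
from w import *
c,s,st=shot("s17","side");c2,t,st=shot("t17","top")
a=cv2.resize(s["image"][90:230,190:330,::-1],(400,400),interpolation=2)
b=cv2.resize(s["image"][235:375,315:455,::-1],(400,400),interpolation=2)
cv2.imwrite("pics/s17c.png",np.hstack([a,b]));
im=s["image"][:,:,::-1].copy()
# level check: pan centres at z=.085
th=np.linspace(0,2*np.pi,90)
for x,y in((.6033,.1495),(.6395,.3435)):
  q=proj(c,np.c_[x+.056*np.cos(th),y+.056*np.sin(th),0*th+.085]);cv2.polylines(im,[np.int32(q*8)],True,(0,0,255),1,cv2.LINE_AA,3)
cv2.imwrite("pics/s17o.png",cv2.resize(im[90:230,190:310],None,fx=4,fy=4,interpolation=2))
E
```

```text
23.75 [ 0.5113 -0.1385  0.2316] [-3.128  0.255 -0.036] [-0.27 -0.8   0.28] 0.002
23.8 [ 0.512  -0.14    0.2315] [-3.127  0.258 -0.037] [ 0.22 -1.34 -0.14] -0.002
```

View pics/s17c.png

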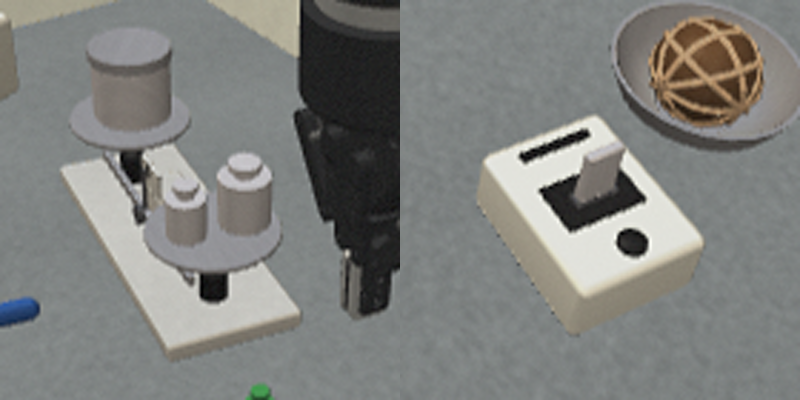

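View pics/s17o.png

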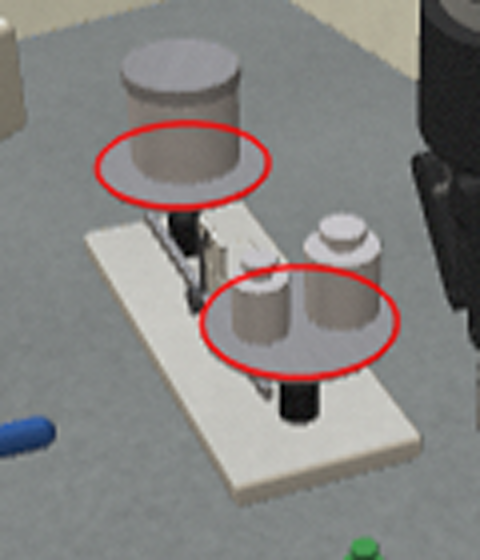

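View pics/t17.png

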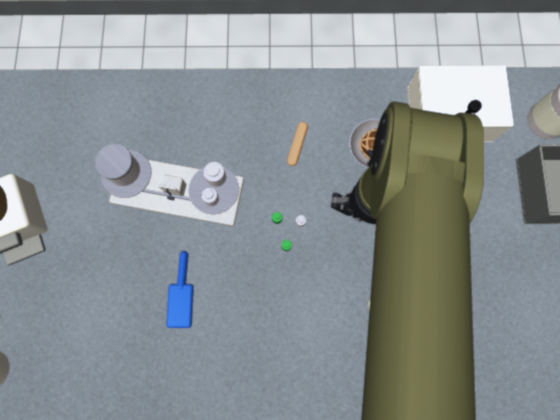

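```bash
python3 - <<'E'
from plant import env
print(env.finish_job()); print(env.get_state()["t"])
E
```

```text
the job is handed in; nothing more can be done
None
the job is handed in; nothing more can be done
```

I did both parts of the job and handed it in after about 24 s of the 61 s allowed; no verdict was given.

- **Balance:** I set the 200 g and 100 g weights upright on the empty pan, about 26 mm either side of its centre. In the last side picture both pans lie close to the outlines computed for the level height (85 mm). The gripper was well clear of them.
- **Counter toggle:** I pushed it to the stud side until it stopped. The tool did not move when told to go about 3 mm further, and the force rose from about 3 N to about 7.5 N. I held it there for about 1.2 s and backed off. The last picture shows it upright in the middle.
- **Surroundings:** I left the 50 g weight and the green look-alikes alone, and the last top picture shows them where they were. In that picture the arm covers the counter and hides part of the bowl and the jar. The side pictures show the bowl and ball unmoved. I did not look at the jar again, though nothing came near it.
- **Disagreements:** The side and top cameras differed by up to about 6 mm on some points. I averaged them, and the wrist camera matched the averages to within about 2 mm before each grasp.
- **Angle not measured:** I did not get an exact toggle angle. The image overlay at the stop fell between the 0.4 and 0.5 rad outlines, so that it was fully over rests on the force and the halt.

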